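Take the dust-filter panels out for cleaning

ROBOT

A 6-joint arm with a two-finger parallel gripper is mounted at the origin on a cart in front of the work surface, level with it; the furniture and walls round the work are solid. World frame = base frame: x ahead of the robot, y to its left, z up, the work surface at z = 0. Lengths are in mm, angles in rad, forces in N, time in s.
With the tool pointing down it reaches from about 250 to 725 mm from the base axis. Payload 9.7 kg.
Tool frame: the origin (TCP) lies between the finger pads; the fingertips stand 8 mm ahead of it and the grasp point (between the pads) lies 11 mm behind it (env.tip_reach is the distance from the TCP to the fingertips, in mm); z points along the fingers, y is the line along which they close (so a half turn about z gives the same grasp; the last joint's range is limited). The gripper opens to 85 mm and grips with 20 to 120 N. Pads are 22 mm wide; open, the fingers measure 114 mm over their backs; the gripper's body (76 mm by 85 mm) begins 54 mm behind the grasp point. The pads swing forward as they close: fully open they stand 13 mm farther back than shut.
Start: joints at [-0.692, 0.087, 0.176, 1.66, 0, 1.571], TCP at [423.482, -350.941, 239.284] pointing down, gripper open.
Joint ranges: [-3.13, 3.13], [-0.85, 1.81], [-1.15, 1.24], [-2.2, 2.28], [-1.44, 1.52], [-3.14, 3.14]. Speed limits (rad/s): [2.22, 2.22, 2.57, 3.14, 3.14, 3.14].

INTERFACE

Orientations are given as [roll, pitch, yaw] about the fixed x, y, z axes, in that order (R = Rz(yaw) Ry(pitch) Rx(roll)).
In Python, from station import env, inverse_kinematics, monitor, vision, job gives the robot as it stands. The module is installed in compiled form; this text tells all that it offers. Calls block until the motion is done:
- env.movep(position, orientation): joint-space move of the TCP to a pose.
- env.move_l(position, orientation=None, feed=150): straight line of the TCP; orientation=None keeps the orientation; feed is the mean speed in mm/s.
- env.set_joints(angles): joint-space move.
- env.let_go() and env.grab(grip_force=None): open the fingers fully, or close them until they stop; grip_force is the grip in N (None keeps the last).
- env.wait(seconds).
- inverse_kinematics(position, orientation): joint angles nearest the present ones, or None.
- monitor.sense(): the state.
- vision.read_camera(name): name is "scene" or "side" or "wrist"; returns a dict with "image" (420x560x3 uint8, red, green, blue), "z_map" (420x560 float32, mm along the optical axis (not along the pixel's ray), 0 where there is no reading), "intrinsics" (3x3 intrinsics, pixels), "distortion" ([k1, k2, p1, p2, k3] as OpenCV has them; the pictures are not rectified), "extrinsics" (4x4, takes a point from camera to world coordinates); the wrist camera has in their place "mount" (4x4, takes a point from camera to tool coordinates, whose origin is the TCP and whose axes are the flange's). Camera axes: x right, y down, z forward; pixel columns grow to the right and rows downward; lengths in mm; the calibration is good to about 2 mm. A picture is of the moment at which its call begins: read the wrist's pose just before it.
A pose or a line that the arm cannot do raises env.MotionError and nothing moves.
- job.hand_in(): hands the job in; it is judged then, once.
The state is a dict: "time_s": time; "q": joint angles; "dq": joint speeds; "joint_torque": joint torques, N m; "eef_pos": TCP position; "eef_rot": TCP orientation; "contact_force": force on the tool from outside, world axes, zero at the start; "ft_torque": the same for the moment, N m; "opening": finger opening in mm; "gripper_force": force on a finger pad.
Only numpy, scipy, OpenCV 4.12 (cv2) and the standard library are available. Lean on these libraries where they do the work, as an engineer would, in place of code of your own. Each camera call takes 0.05 s, during which the arm holds its last target. There are 200 camera calls.

TASK

Get the dust-filter unit ready for its panels to be cleaned: slide its damper fully shut first, then turn each swing tab that holds a panel aside, lift the panel out by its rib and lay it flat, rib up, in the plywood tray, side by side, until every panel there is has been taken out. Finish with all the swing tabs turned back to closed over the empty bays and the damper still fully shut, and leave the other things on the stool as they are.

Things in the scene. Friction and masses are not known exactly. Their poses are not given: they have to be found in the camera images.
- filter_unit: flat grey dust-filter unit, fixed; 138 (x) by 234 (y) by 40 mm tall, origin centre of underside, front -x. Three wells (bays) in its top, 76 (x) by 62 (y), 8 mm deep, in a row along y at x = +3, y = -74, 0, +74 mm, 12 mm walls between. Damper slide along the front of the top, three swing tabs on the back rail (x 41 to 69 mm). A 31 mm duct stub juts 15 mm from its +y end.
- damper (a joint): travel of the damper slide in m: 0 = fully open, 0.100 = fully shut against its stop; grows toward the unit's +y. About 2 N of friction; stays where it is left.
- damper_grip (a point): a point in the upright grip fin of the damper, 6 mm below the fin's top, 68 mm above the stool. Fin 14 mm along the unit's y, 22 mm along its x, rising 28 mm from a thin slide plate whose top is 46 mm above the stool; at unit x = -52 mm, unit y = -50 mm + joint value.
- tray: loose shallow open plywood tray, outside 104 mm (x) by 214 mm (y) by 14 mm tall, walls and floor 5 mm thick; inside 94 by 204 mm, so three panels fit side by side along its y with their long sides along its x. 0.6 kg. Origin at the centre of its underside, z up.
- bay0 (a point): centre of the floor of bay 0, 32 mm above the stool, at unit y = -74 mm; the unit's axes.
- panel0: loose filter panel that starts in bay 0 (absent in some runs): grey plate 72 (x) by 58 (y) by 8 mm, with an upright grip rib in the middle of its top, 32 mm long (x), 12 mm wide (y), rising 28 mm from the plate (36 mm in all). About 0.09 kg. Origin at the centre of its underside, z up; at the start its axes lie as the unit's and its plate is flush with the unit's top.
- tab0 (a joint): angle in rad of the swing tab of bay 0: 0 = closed, pointing to the unit's -x over the panel's back edge, blocking it; grows counter-clockwise from above (free end swings to the unit's -y); 1.57 = fully aside, lying along the back rail, clear of the panel (clears it from 1.2; stop at 1.62). Friction about 1 N at the knob; stays where left.
- tab0_knob (a point): point on the axis of the upright round knob (14 mm diameter, 28 mm tall) on the free end of tab 0, 6 mm below the knob's top, 68 mm above the stool; the tab's flat top is at 46 mm. The knob is 25 mm from the tab's pivot, which is at unit x = +55, y = -74 mm.
- bay1 (a point): centre of the floor of bay 1, 32 mm above the stool, at unit y = 0 mm; the unit's axes.
- panel1: loose filter panel that starts in bay 1 (absent in some runs): grey plate 72 (x) by 58 (y) by 8 mm, with an upright grip rib in the middle of its top, 32 mm long (x), 12 mm wide (y), rising 28 mm from the plate (36 mm in all). About 0.09 kg. Origin at the centre of its underside, z up; at the start its axes lie as the unit's and its plate is flush with the unit's top.
- tab1 (a joint): angle in rad of the swing tab of bay 1: 0 = closed, pointing to the unit's -x over the panel's back edge, blocking it; grows counter-clockwise from above (free end swings to the unit's -y); 1.57 = fully aside, lying along the back rail, clear of the panel (clears it from 1.2; stop at 1.62). Friction about 1 N at the knob; stays where left.
- tab1_knob (a point): point on the axis of the upright round knob (14 mm diameter, 28 mm tall) on the free end of tab 1, 6 mm below the knob's top, 68 mm above the stool; the tab's flat top is at 46 mm. The knob is 25 mm from the tab's pivot, which is at unit x = +55, y = 0 mm.
- bay2 (a point): centre of the floor of bay 2, 32 mm above the stool, at unit y = 74 mm; the unit's axes.
- panel2: loose filter panel that starts in bay 2 (absent in some runs): grey plate 72 (x) by 58 (y) by 8 mm, with an upright grip rib in the middle of its top, 32 mm long (x), 12 mm wide (y), rising 28 mm from the plate (36 mm in all). About 0.09 kg. Origin at the centre of its underside, z up; at the start its axes lie as the unit's and its plate is flush with the unit's top.
- tab2 (a joint): angle in rad of the swing tab of bay 2: 0 = closed, pointing to the unit's -x over the panel's back edge, blocking it; grows counter-clockwise from above (free end swings to the unit's -y); 1.57 = fully aside, lying along the back rail, clear of the panel (clears it from 1.2; stop at 1.62). Friction about 1 N at the knob; stays where left.
- tab2_knob (a point): point on the axis of the upright round knob (14 mm diameter, 28 mm tall) on the free end of tab 2, 6 mm below the knob's top, 68 mm above the stool; the tab's flat top is at 46 mm. The knob is 25 mm from the tab's pivot, which is at unit x = +55, y = 74 mm.
- whetstone: bystander: flat two-tone stone 42x120x24 mm; origin at the centre of its underside. To be left alone.
- oil_bottle: bystander: small white bottle with a blue cap, 122 mm tall; origin at the centre of its underside. To be left alone.
- brush_red: bystander: flat red brush 140 mm long; origin at the centre of its underside. To be left alone.
- grit_fold: bystander: folded brown abrasive sheet standing as a ridge, 33 mm high; origin at the centre of its underside. To be left alone.
- charcoal_a: bystander: black charcoal stick 19x55x16 mm; origin at the centre of its underside. To be left alone.
- charcoal_b: bystander: short black charcoal stick 21x42x16 mm, between the unit and the tray; origin at the centre of its underside. To be left alone.
- wad: bystander: cotton wad 36x44x25 mm; origin at the centre of its underside. To be left alone.

How it is judged (in metres and radians):
On the way, in this order (a step that is already met when the one before it is completed fails the run):
1. the damper is slid fully shut against its stop (value of joint damper above 0.096 m), for 0.2 s.
2. every panel lies flat in the tray (x of panel0 in the frame of tray between -0.018 and 0.018 m and y of panel0 in the frame of tray between -0.08 and 0.08 m and z of panel0 in the frame of tray between 0 and 0.009 m and angle between each of panel0, panel1, panel2's own z axis and vertical below 0.08 rad and x of panel1 in the frame of tray between -0.018 and 0.018 m and y of panel1 in the frame of tray between -0.08 and 0.08 m and z of panel1 in the frame of tray between 0 and 0.009 m and x of panel2 in the frame of tray between -0.018 and 0.018 m and y of panel2 in the frame of tray between -0.08 and 0.08 m and z of panel2 in the frame of tray between 0 and 0.009 m), for 0.2 s.
At the end, for the whole second after the job is handed in: Every panel lies flat (0.08 rad), rib up, at rest on the tray floor, its centre within 18 mm (x) and 80 mm (y) of the tray's middle; the tray stands level on the stool; all three tabs are within 0.35 rad of closed; the damper is within 4 mm of its shut stop (all of step 2 and linear speed of each of panel0, panel1, panel2, tray below 0.02 m/s and value of joint each of tab0, tab1, tab2 below 0.35 rad and value of joint damper above 0.096 m and angle between tray's own z axis and vertical below 0.06 rad and height (world z) of tray between -0.01 and 0.01 m); the robot touches nothing.
It fails at once if a panel is lifted out of its bay before the damper is shut (value of joint damper below 0.09 m and ((z of panel0 in the frame of filter_unit above 0.044 m and horizontal distance between panel0 and bay0 below 0.025 m) or (z of panel1 in the frame of filter_unit above 0.044 m and horizontal distance between panel1 and bay1 below 0.025 m) or (z of panel2 in the frame of filter_unit above 0.044 m and horizontal distance between panel2 and bay2 below 0.025 m))).
It fails at once if a panel is forced up out of its bay past its closed tab ((z of panel0 in the frame of filter_unit between 0.042 and 0.06 m and horizontal distance between panel0 and bay0 below 0.025 m and horizontal distance between panel0 and tab0_knob below 0.036 m) or (z of panel1 in the frame of filter_unit between 0.042 and 0.06 m and horizontal distance between panel1 and bay1 below 0.025 m and horizontal distance between panel1 and tab1_knob below 0.036 m) or (z of panel2 in the frame of filter_unit between 0.042 and 0.06 m and horizontal distance between panel2 and bay2 below 0.025 m and horizontal distance between panel2 and tab2_knob below 0.036 m)).
It fails at once if a bystander is shoved more than 5 cm or knocked over (distance of any of whetstone, oil_bottle, brush_red, grit_fold, charcoal_a, charcoal_b, wad from where it was at the start of the episode above 0.05 m or angle between oil_bottle's own z axis and vertical above 0.7 rad).
Of panel0, panel1, panel2 only 2 to 3 are there at a start; the rules pass over those that are not, and their reading is None.
At some moment in a run one of tray may be knocked a few centimetres aside while the robot is not near it.
Once in a run the grip may slacken for a moment while it holds something.
It also fails if it takes over 210 s, if anything falls off the work surface, if the arm or the gripper's body presses on something with over 40 N, if the wrist force passes 120 N, or if a joint passes its speed limit or range.

## Working session

There is one attempt and no reset: what is moved stays moved. The work goes in short steps, each a Python script; the robot and the scene stay as the last script left them, time stands still between calls to the robot, and variables do not carry over. Pictures are saved under pics/ and viewed, at most 14 in all, crops included, and the job is handed in when it is done.

```bash
mkdir -p pics; ls; python3 - <<'E'
from station import env, monitor, vision
import cv2
s=monitor.sense(); print(s['time_s'],s['eef_pos'],s['eef_rot'],s['opening'],env.tip_reach)
for n in("scene","side"):
    c=vision.read_camera(n); cv2.imwrite(f'pics/{n}0.png',c['image'][:,:,::-1]); print(n,c['intrinsics'],c['distortion'],c['extrinsics'])
print(vision.read_camera('wrist')['mount'])
E
```

```text
pics
0.0 [ 423.32032166 -350.80228744  238.59647915] [-3.14028786e+00 -2.05190813e-06  8.78820699e-01] 85.46636602222735 8.0
scene [[437.67840905   0.         279.75200181]
 [  0.         437.67840905 204.32167225]
 [  0.           0.           1.        ]] [0.01388333 0.         0.         0.         0.        ] [[ 8.87883704e-01 -2.74260841e-01  3.69382618e-01  2.25865892e+02]
 [-4.59856649e-01 -5.53383513e-01  6.94477177e-01 -6.07512731e+02]
 [ 1.39423554e-02 -7.86478022e-01 -6.17460875e-01  6.00818227e+02]
 [ 0.00000000e+00  0.00000000e+00  0.00000000e+00  1.00000000e+00]]
side [[396.51635879   0.         286.12806529]
 [  0.         396.51635879 205.94937957]
 [  0.           0.           1.        ]] [0.02113528 0.         0.         0.         0.        ] [[-5.34367011e-01  5.73470067e-01 -6.20954089e-01  1.09550820e+03]
 [ 8.45118134e-01  3.49387329e-01 -4.04603304e-01  3.56282695e+02]
 [-1.50743931e-02 -7.40986219e-01 -6.71351015e-01  6.40459145e+02]
 [ 0.00000000e+00  0.00000000e+00  0.00000000e+00  1.00000000e+00]]
[[-1.14376677e-04 -9.49798058e-01 -3.12863605e-01  8.08053228e+01]
 [ 9.99999838e-01  6.60304265e-05 -5.66036531e-04 -6.46170966e-01]
 [ 5.58278915e-04 -3.12863619e-01  9.49797897e-01 -1.35853915e+02]
 [ 0.00000000e+00  0.00000000e+00  0.00000000e+00  1.00000000e+00]]
```

View pics/scene0.png

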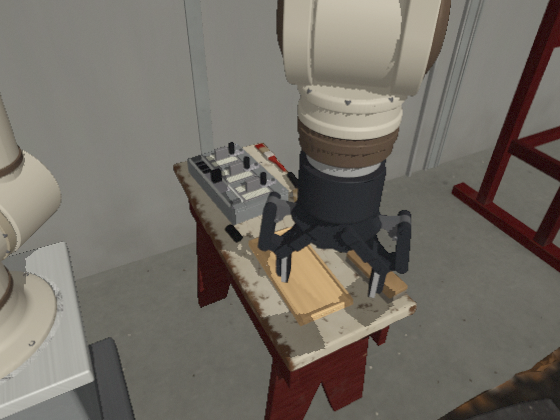

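View pics/side0.png

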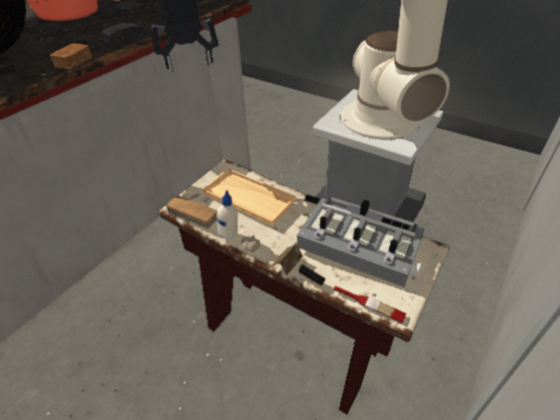

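```bash
cat > h.py <<'E'
from station import env, inverse_kinematics, monitor, vision
import cv2, numpy as np
from scipy.spatial.transform import Rotation as R
def tool(s=None):
    s=s or monitor.sense(); T=np.eye(4); T[:3,:3]=R.from_euler('xyz',s['eef_rot']).as_matrix(); T[:3,3]=s['eef_pos']; return T
def cam(n,save=None):
    T=tool(); c=vision.read_camera(n)
    c['E']=T@c['mount'] if n=='wrist' else c['extrinsics']
    if save: cv2.imwrite('pics/'+save,c['image'][:,:,::-1])
    return c
def rays(c,px):
    u=cv2.undistortPoints(np.array(px,float).reshape(-1,1,2),c['intrinsics'],c['distortion'])[:,0]
    return np.c_[u,np.ones(len(u))]
def onplane(c,px,z):
    d=rays(c,px)@c['E'][:3,:3].T; o=c['E'][:3,3]
    return o+d*((z-o[2])/d[:,2])[:,None]
def deproj(c,px):
    r=rays(c,px); z=np.array([c['z_map'][int(v),int(u)] for u,v in px])
    return (r*z[:,None])@c['E'][:3,:3].T+c['E'][:3,3]
def cloud(c):
    v,u=np.mgrid[0:420,0:560]; px=np.c_[u.ravel(),v.ravel()].astype(float)
    P=(rays(c,px)*c['z_map'].reshape(-1,1))@c['E'][:3,:3].T+c['E'][:3,3]
    P[c['z_map'].ravel()==0]=np.nan
    return P.reshape(420,560,3)
def down(x,y,z,yaw,l=True,feed=150):
    o=[np.pi,0,yaw]
    env.move_l([x,y,z],o,feed=feed) if l else env.movep([x,y,z],o)
E
python3 - <<'E'
from h import *
np.set_printoptions(precision=1,suppress=True)
c=cam('side')
print('knobs',onplane(c,[(325,217),(357,229),(392,242)],72))
print('fin',onplane(c,[(365,204)],74))
print('top corners unit',onplane(c,[(300,237),(409,272),(423,237),(318,200)],40))
print('tray',onplane(c,[(228,172),(204,191),(274,221),(295,201)],14))
print('stool',onplane(c,[(225,163),(447,240),(410,327),(160,210)],0))
print('bottle',onplane(c,[(228,193)],122), 'grit',onplane(c,[(290,250)],33))
E
```

```text
knobs [[556.7 100.5  72. ]
 [554.  171.3  72. ]
 [551.  243.3  72. ]]
fin [[479. 155.  74.]]
top corners unit [[606.2  70.3  40. ]
 [576.4 292.2  40. ]
 [474.  285.7  40. ]
 [485.   45.9  40. ]]
tray [[ 483.5 -221.1   14. ]
 [ 575.  -223.5   14. ]
 [ 573.2  -17.6   14. ]
 [ 490.2  -12.6   14. ]]
stool [[ 442.1 -266.5    0. ]
 [ 414.4  327.7    0. ]
 [ 660.   331.1    0. ]
 [ 672.3 -279.6    0. ]]
bottle [[644.2 -77.7 122. ]] grit [[642.2  68.1  33. ]]
```

```bash
python3 - <<'E'
from h import *
env.set_joints([0.2,*monitor.sense()['q'][1:]])
down(590,170,300,0,l=False)
c=cam('wrist','w1.png'); print(c['intrinsics'],c['distortion'],monitor.sense()['eef_pos'])
np.savez('w1.npz',**{k:c[k] for k in('image','z_map','intrinsics','distortion','E')})
down(595,-119,300,0,l=False)
c=cam('wrist','w2.png')
np.savez('w2.npz',**{k:c[k] for k in('image','z_map','intrinsics','distortion','E')})
E
```

```text
[[350.96575425   0.         285.76736968]
 [  0.         350.96575425 209.58319277]
 [  0.           0.           1.        ]] [0.00754285 0.         0.         0.         0.        ] [589.99115475 169.9651608  299.99239296]
```

View pics/w1.png

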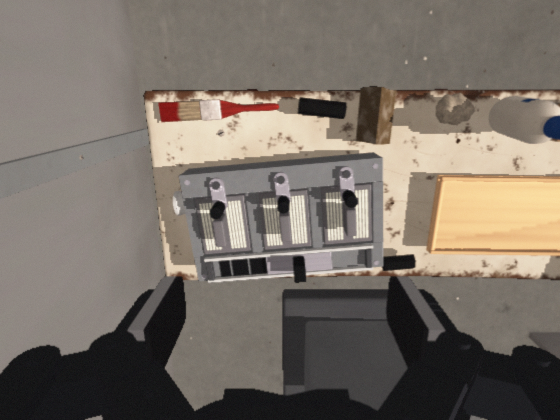

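View pics/w2.png

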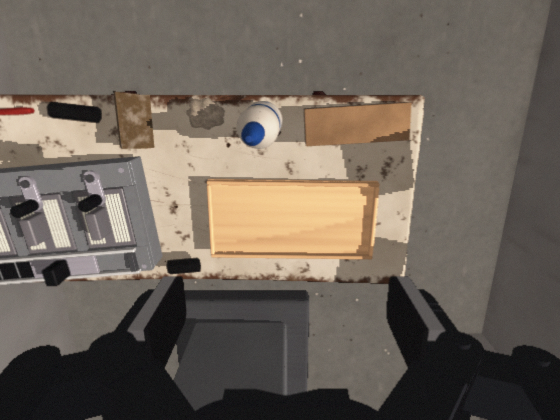

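w1: unit at px (183–382, 155–280), all three panels present, tabs closed (knobs ≈(217,208),(283,203),(350,198)), damper fin ≈(299,268). w2: tray at (207–378, 180–260), charcoal_b at (183,266).

```bash
cat >> h.py <<'E'
def clusters(P,lo,hi,box,amin=15):
    z=P[...,2]; m=(z>lo)&(z<hi)&(P[...,0]>box[0])&(P[...,0]<box[1])&(P[...,1]>box[2])&(P[...,1]<box[3])
    n,l,s,_=cv2.connectedComponentsWithStats(m.astype(np.uint8)); out=[]
    for i in range(1,n):
        if s[i,4]>=amin:
            q=P[l==i]; out.append((s[i,4],q.mean(0),*cv2.minAreaRect(q[:,:2].astype(np.float32))))
    return out
def tray_pose(c):
    m=cv2.inRange(cv2.cvtColor(c['image'],cv2.COLOR_RGB2HSV),(10,70,130),(25,255,255))
    cs,_=cv2.findContours(m,cv2.RETR_EXTERNAL,cv2.CHAIN_APPROX_NONE)
    best=max(cs,key=cv2.contourArea)[:,0,:].astype(float)
    W=onplane(c,best,14)[:,:2].astype(np.float32)
    (cx,cy),(w,h),a=cv2.minAreaRect(W)
    if w>h: a-=90; w,h=h,w
    a=(a+90)%180-90
    return cx,cy,np.radians(a),w,h
E
python3 - <<'E'
from h import *
np.set_printoptions(precision=1,suppress=True)
c=dict(np.load('w1.npz')); P=cloud(c); box=(430,640,20,310)
for n,lo,hi in(('z70-78',70,78),('z62-70',62,69.5),('top',37,43)):
    print(n)
    for k in clusters(P,lo,hi,box): print(k[0],k[1],np.round(k[2],1),np.round(k[3],1),round(k[4],1))
c=dict(np.load('w2.npz')); print(tray_pose(c))
E
```

```text
z70-78
134 [560.8 100.9  74.6] [560.4 100.7] [12.8 13.1] 52.7
129 [554.3 174.2  74.6] [553.9 174.3] [13.3 12.8] 70.9
131 [547.8 247.7  74.7] [547.5 247.9] [13.2 12.8] 87.3
222 [474.5 155.7  74.7] [473.3 155.6] [22.1 13.9] 3.9
z62-70
24 [564.7 103.5  65.9] [564.  103.7] [ 3.7 12.3] 39.5
26 [559.1 174.5  65.5] [558.9 174.7] [ 4.1 12.2] 5.0
32 [551.4 245.2  66. ] [550.5 245.3] [13.4  5.6] 50.1
248 [534.7  99.2  68. ] [533.6  98.7] [31.7 12. ] 5.6
215 [528.6 172.4  68.3] [526.6 172.3] [32. 12.] 5.2
233 [522.1 245.8  67.9] [520.6 246.6] [31.8 12.1] 4.6
33 [483.5 156.7  65.4] [483.4 156.2] [ 1.8 13. ] 4.0
top
13542 [540.2 172.2  41.2] [523.9 172.8] [138.  234.3] 5.1
564 [476.4  94.2  41.1] [476.3  94.4] [23.4 41.4] 4.9
842 [464.7 228.4  41.6] [464.7 228.9] [23.6 66.4] 4.5
(521.7655639648438, -127.79486846923828, np.float64(-0.014045511589077903), 107.94190979003906, 219.51885986328125)
```

```bash
cat >> h.py <<'E'
YAW=0.089; C=np.array([523.7,172.4]); RU=np.array([[np.cos(YAW),-np.sin(YAW)],[np.sin(YAW),np.cos(YAW)]])
def U(x,y): return C+RU@np.array([x,y])
def ug(x,y,z,feed=150,l=True): p=U(x,y); down(p[0],p[1],z,YAW,l,feed)
def st(t=''):
    s=monitor.sense(); print(t,round(s['time_s'],1),np.round(s['eef_pos'],1),'F',np.round(s['contact_force'],1),'op',round(s['opening'],1),'g',round(s['gripper_force'],1),flush=True)
E
python3 - <<'E'
from h import *
st()
ug(-52,-12,140,l=False); ug(-52,-12,58); st('at fin')
env.grab(20); st('grab')
ug(-52,51,58,feed=60); env.wait(.3); st('shut')
s=monitor.sense()['contact_force']
env.let_go(); ug(-52,51,140); st()
ug(40,0,300,l=False)
c=cam('wrist','w3.png'); P=cloud(c)
for k in clusters(P,70,78,(430,640,20,310)): print(k[0],np.round(RU.T@(np.array(k[2])-C),1))
E
```

```text
10.5 [ 595.  -118.9  300. ] F [0.2 0.1 0.3] op 85.7 g 0.0
at fin 16.0 [473.3 155.9  58.8] F [-0.2  0.4  0.7] op 85.5 g 0.0
grab 16.6 [473.1 155.8  58.3] F [-0.6 -0.8  2.7] op 13.7 g 23.6
shut 18.1 [467.6 216.6  58.2] F [  0.2 -18.1   7.8] op 13.6 g 24.4
 19.5 [467.1 218.5 139.2] F [-0.1 -0.5 -0.9] op 85.2 g 0.0
138 [30.2 73.1]
134 [30.3 -0.9]
141 [ 30.  -74.5]
231 [-51.4  49.9]
```

```bash
cat >> h.py <<'E'
def tab(i,a,b,dx=3):
    yb=-74+74*i-0.5
    f=lambda t:(55-25*np.cos(t)+dx, yb-25*np.sin(t))
    ug(*f(a),110,l=False); ug(*f(a),58.5)
    env.grab(20); st('tab grab')
    for t in np.linspace(a,b,7)[1:]: ug(*f(t),58.5,feed=50)
    st('tab end'); env.let_go(); ug(*f(b),110)
E
python3 - <<'E'
from h import *
tab(0,0,1.57)
ug(40,0,300,l=False)
c=cam('wrist','w4.png'); P=cloud(c)
for k in clusters(P,70,78,(430,640,20,310)): print(k[0],np.round(RU.T@(np.array(k[2])-C),1))
st()
E
```

```text
tab grab 22.3 [563.3 100.5  58.8] F [-1.2 -5.3  3.5] op 12.8 g 21.7
tab end 24.0 [590.2  78.2  58.4] F [-3.  -0.7  2.5] op 13.2 g 21.8
147 [ 49.1 -97.8]
141 [30.4 72.8]
138 [30.3 -0.8]
241 [-52.   49.9]
 26.1 [563.5 175.3 297.5] F [-0.3 -0.4 -0.3] op 85.5 g 0.0
```

```bash
cat >> h.py <<'E'
def tray_depth(c):
    P=cloud(c); z=P[...,2]; m=(z>9.5)&(z<18)&(P[...,0]>430)&(P[...,0]<630)&(P[...,1]<20)
    hsv=cv2.cvtColor(c['image'],cv2.COLOR_RGB2HSV); m&=cv2.inRange(hsv,(8,50,60),(28,255,255))>0
    n,l,s,_=cv2.connectedComponentsWithStats(cv2.dilate(m.astype(np.uint8),np.ones((3,3)))); i=1+np.argmax(s[1:,4])
    W=P[(l==i)&m][:,:2].astype(np.float32); (cx,cy),(w,h),a=cv2.minAreaRect(W)
    if w>h: a-=90; w,h=h,w
    return cx,cy,np.radians((a+90)%180-90),w,h
E
python3 - <<'E'
from h import *
ug(3,-74,120,l=False)
c=cam('side','s1.png'); print('side',np.round(tray_pose(c),3))
down(595,-119,300,0,l=False)
c=cam('wrist'); print('wr',np.round(tray_pose(c),3),np.round(tray_depth(c),3)); st()
E
```

```text
side [ 5.67874e+02 -1.29365e+02  7.90000e-02  1.70614e+02  2.95140e+02]
wr [ 5.43579e+02 -9.63090e+01 -1.70000e-02  1.07699e+02  2.24890e+02] [ 5.42600e+02 -9.93160e+01 -1.30000e-02  1.04192e+02  2.14593e+02]
 32.0 [ 595.  -118.9  300. ] F [ 0.2 -0.5 -0.2] op 85.3 g 0.0
```

View pics/s1.png

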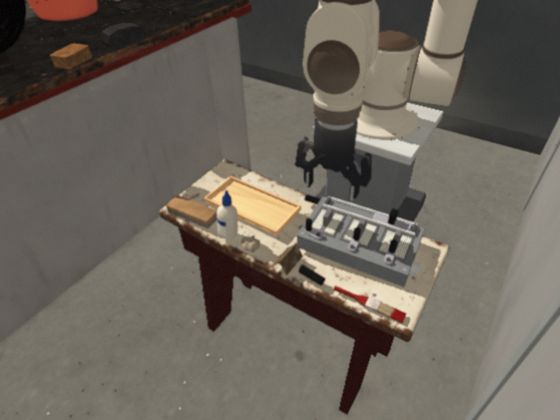

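s1 shows tab0 aside, damper shut, and the tray shifted to px (207–300,180–230); the wrist view confirms the knock. I'll use its new pose.

```bash
cat >> h.py <<'E'
def pick(i):
    y=-74+74*i
    ug(3,y,110,l=False); ug(3,y,52.5,feed=100); env.grab(50); st('grab')
    ug(3,y,90,feed=80); st('lifted')
def place(i,T):
    cx,cy,a=T[:3]; ty=68*(i-1); x,y=cx-np.sin(a)*ty, cy+np.cos(a)*ty
    down(x,y,90,a,feed=120); st('over')
    down(x,y,40,a); down(x,y,27,a,feed=40); st('down')
    env.let_go(); down(x,y,120,a)
def look_tray(name=None):
    down(605,-105,300,0,l=False); c=cam('wrist',name); T=tray_depth(c); P=cloud(c); print('tray',np.round(T,3))
    box=(T[0]-45,T[0]+45,T[1]-100,T[1]+100)
    for k in clusters(P,36,48,box): 
        v=np.array(k[2])-T[:2]; print('rib',k[0],np.round(v,1),np.round(k[3],1),round(k[4],1),'z',round(k[1][2],1))
    return T
E
python3 - <<'E'
from h import *
pick(0); place(0,(542.6,-99.3,-0.013)); look_tray('w5.png'); st()
E
```

```text
grab 38.3 [533.5  99.   52.8] F [-0.  -0.8  2.4] op 11.1 g 49.8
lifted 38.9 [533.4  99.   90.2] F [-0.5  0.1 -0.9] op 11.1 g 49.3Traceback (most recent call last):
  File "<stdin>", line 2, in <module>
  File "h.py", line 69, in place
    down(x,y,90,a,feed=120); st('over')
    ~~~~^^^^^^^^^^^^^^^^^^^
  File "h.py", line 27, in down
    env.move_l([x,y,z],o,feed=feed) if l else env.movep([x,y,z],o)
    ~~~~~~~~~~^^^^^^^^^^^^^^^^^^^^^
station.MotionError: the arm cannot follow that straight line within its joint ranges
```

```bash
python3 - <<'E'
from h import *
np.set_printoptions(precision=2,suppress=True)
st(); print(monitor.sense()['q'])
for p in [(542,0,90),(542,-50,90),(542,-100,90),(541.7,-167,90),(541.7,-167,27),(542,-31,27)]:
    for yw in (-0.013,): print(p,inverse_kinematics(p,[np.pi,0,yw]))
E
```

```text
38.9 [533.4  99.   90.2] F [-0.5  0.1 -0.9] op 11.1 g 49.3
[ 0.18  0.06 -0.14  1.37  0.   -3.05]
(542, 0, 90) [ 0.    0.06 -0.14  1.37  0.   -3.13]
(542, -50, 90) [-0.09  0.07 -0.13  1.37  0.    3.06]
(542, -100, 90) [-0.18  0.08 -0.11  1.37  0.    2.97]
(541.7, -167, 90) [-0.3   0.12 -0.07  1.37  0.    2.86]
(541.7, -167, 27) [-0.3   0.15 -0.17  1.25  0.    2.86]
(542, -31, 27) [-0.06  0.09 -0.23  1.25  0.    3.1 ]
```

```bash
sed -i 's/down(p\[0\],p\[1\],z,YAW,l,feed)/down(p[0],p[1],z,YAW+np.pi,l,feed)/; s/cx,cy,a=T\[:3\];/cx,cy,a=T[:3]; b=a+np.pi;/; s/,90,a,feed=120/,90,b,feed=120/; s/down(x,y,40,a); down(x,y,27,a,feed=40)/down(x,y,40,b); down(x,y,27,b,feed=40)/; s/down(x,y,120,a)/down(x,y,120,b)/; s/down(605,-105,300,0,l=False)/down(475,-105,300,np.pi,l=False)/' h.py
python3 - <<'E'
from h import *
p=U(3,-74); down(*p,125,YAW); ug(3,-74,125,l=False); st('turned')
place(0,(542.6,-99.3,-0.013)); look_tray('w5.png'); st()
E
```

```text
turned 41.9 [533.2  99.  124.9] F [ 0.3  0.5 -1. ] op 11.0 g 54.9
over 44.3 [ 541.8 -166.9   90.1] F [ 0.6  0.9 -1.4] op 10.7 g 54.9
down 45.3 [ 541.6 -167.3   26.9] F [ 0.3  0.9 -0.2] op 10.8 g 54.9
tray [ 5.41819e+02 -1.00076e+02 -1.50000e-02  1.04579e+02  2.14245e+02]
rib 266 [ -1.3 -65.9] [12.1 30.8] 86.7 z 41.6
 47.6 [ 475.2 -105.3  297.6] F [ 0.5 -0.1 -1.2] op 85.2 g 0.0
```

View pics/w5.png

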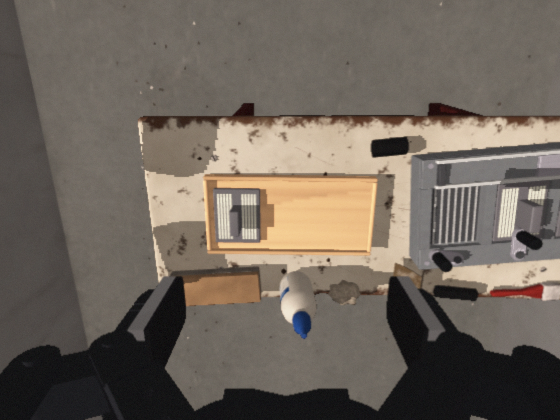

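w5: panel0 lies flat at the left end of the tray (px ~(237,215)). Next: panels 1 and 2.

```bash
sed -i "s/    st('tab end'); env.let_go()/    x,y=f(b); ug(x+(5 if b>a else 0),y-(0 if b>a else -4),58.5,feed=50)\n    st('tab end'); env.let_go()/" h.py
cat >> h.py <<'E'
def knobs():
    ug(-60,0,300,l=False); P=cloud(cam('wrist'))
    for k in clusters(P,70,78,(430,640,20,310)): print('knob/fin',k[0],np.round(RU.T@(np.array(k[2])-C),1))
E
python3 - <<'E'
from h import *
tab(1,0,1.57); tab(2,0,1.57); knobs(); st()
T=look_tray(); pick(1)
E
```

```text
tab grab 50.1 [556.7 174.2  58.8] F [-0.4 -6.1  3.9] op 13.1 g 21.8
tab end 52.0 [588.9 151.9  58.5] F [-1.3 -3.5  2.5] op 13.1 g 20.4
tab grab 54.8 [550.1 247.9  58.8] F [-0.8 -5.6  3.7] op 13.1 g 21.7
tab end 56.8 [582.  225.5  58.5] F [-3.4 -3.3  4.9] op 13.1 g 20.8
knob/fin 278 [-53.1  49.2]
knob/fin 118 [ 47.9 -98.6]
knob/fin 112 [ 51.8 -25.6]
knob/fin 118 [51.9 48.3]
 58.9 [464.3 167.3 297.7] F [ 0.   0.2 -0.5] op 85.5 g 0.0
tray [ 5.41897e+02 -9.99720e+01 -1.40000e-02  1.04431e+02  2.13803e+02]
rib 274 [ -0.9 -66.6] [12.2 32. ] 88.5 z 41.6
grab 62.7 [526.8 172.7  52.8] F [-0.6  0.5  3.4] op 10.9 g 49.8
lifted 63.3 [526.8 172.7  90.1] F [ 0.2 -0.2 -1.2] op 10.9 g 49.3
```

```bash
python3 - <<'E'
from h import *
place(1,(542.2,-99.8,-0.014)); T=look_tray()
st(); pick(2); place(2,T); look_tray('w6.png'); st()
E
```

```text
over 65.8 [542.2 -99.4  90. ] F [-0.  -0.4 -1.1] op 11.4 g 49.3
down 66.7 [542.1 -99.8  26.9] F [-1.1 -0.4 -0.6] op 10.8 g 49.3
tray [ 5.42005e+02 -9.99300e+01 -1.50000e-02  1.04559e+02  2.14600e+02]
rib 263 [ -1.7 -66.5] [11.9 30.6] 89.7 z 41.7
rib 260 [-1.5  0.5] [11.9 31.2] 88.0 z 41.9
 69.0 [ 475.2 -104.9  297.5] F [-0.   0.1 -0.2] op 85.6 g 0.0
grab 71.9 [520.2 246.5  52.8] F [-0.2  0.4  2.3] op 11.0 g 50.0
lifted 72.5 [520.2 246.4  90.2] F [-0.2  0.8 -1.5] op 11.0 g 49.5
over 75.0 [543.  -31.6  90. ] F [-0.5 -0.3 -1.3] op 10.6 g 49.5
down 76.0 [543.  -31.9  26.9] F [-0.1  0.2 -1.5] op 10.9 g 49.4
tray [ 5.41928e+02 -1.00101e+02 -1.60000e-02  1.04465e+02  2.14365e+02]
rib 267 [ -1.5 -66.5] [12.1 31. ] 88.9 z 41.6
rib 258 [-1.4  0.9] [10.9 31. ] 90.0 z 41.8
rib 271 [-0.1 68.7] [12.1 30.7] 89.0 z 41.7
 78.3 [ 475.2 -104.6  297.7] F [-0.9 -0.6 -0.7] op 85.5 g 0.0
```

View pics/w6.png

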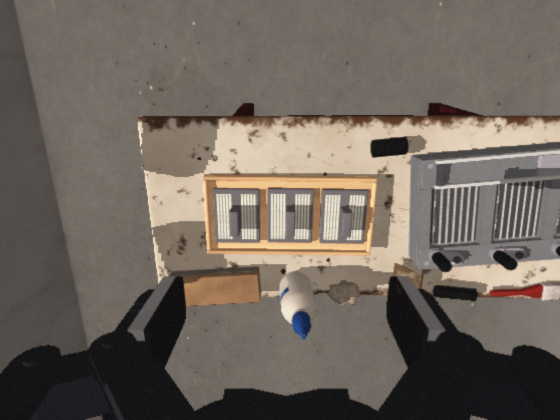

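w6: all three panels lie flat side by side in the tray (px 215–370), bays empty. Closing the tabs.

```bash
python3 - <<'E'
from h import *
for i,a in((2,1.42),(1,1.42),(0,1.3)): tab(i,a,0,dx=-1)
knobs(); look_tray('w7.png'); st()
cam('side','s2.png')
E
```

```text
tab grab 80.9 [569.6 224.5  58.9] F [-0.1 -4.9  4.3] op 12.8 g 21.9
tab end 82.8 [543.8 247.9  58.2] F [-10.3 -21.7   9. ] op 13.0 g 23.3
tab grab 85.6 [576.2 150.8  58.9] F [ 0.2 -4.7  2.4] op 13.2 g 21.8
tab end 87.4 [550.2 174.2  58.2] F [-11.3 -22.5   9.8] op 13.1 g 23.2
tab grab 90.2 [579.7  77.5  58.9] F [-0.1 -5.   2.9] op 13.4 g 21.8
tab end 92.0 [557.4 100.6  58.4] F [ -7.6 -22.8   7.6] op 12.8 g 22.9
knob/fin 282 [-52.7  49.2]
knob/fin 118 [ 29.  -74.5]
knob/fin 120 [29.1 -0.8]
knob/fin 125 [28.7 73.1]
tray [ 5.41874e+02 -9.99680e+01 -1.40000e-02  1.04812e+02  2.14343e+02]
rib 270 [ -1.  -66.6] [12.2 32. ] 88.8 z 41.6
rib 259 [-0.8  1.1] [10.9 32.3] 90.0 z 41.9
rib 273 [ 0.4 68.4] [12.1 32.4] 89.8 z 41.7
 95.3 [ 475.2 -104.1  299.7] F [-0.4 -0.1 -0.5] op 85.4 g 0.0
```

View pics/s2.png

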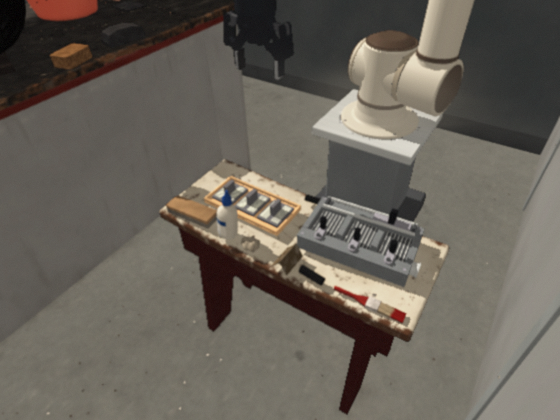

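s2: tabs are closed over the empty bays, the damper fin is at its stop (px (393,215)), panels are in the tray, and the bystanders are in place.

```bash
python3 -c "
from station import job
print(job.hand_in())"
```

```text
the job is handed in; nothing more can be done
None
```

The job is handed in, with no verdict shown: the final camera checks showed all three panels flat in the tray side by side, the tabs closed, the damper fully shut and the other things on the stool in place, at about 95 s of the 210 s limit.

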